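# Sort leftover framing hardware on the lab bench

## Robot

A 7-joint arm with a two-finger parallel gripper is mounted at the origin on the work surface. World frame = base frame: x ahead of the robot, y to its left, z up, the work surface at z = 0. Lengths are in m, angles in rad, forces in N, time in s.
With the tool pointing down it reaches from about 0.35 to 0.9 m from the base axis. Payload 8.1 kg.
Tool frame: the origin (TCP) lies at the very end of the fingers, on their centre line; the grasp point (between the pads) lies 19 mm behind it; z points along the fingers, x is the direction in which the jaws open and shut, and the axes are right-handed (so a half turn about z gives the same grasp; the last joint's range is limited). The gripper opens to 92 mm and grips with 3 to 60 N. Pads are 19 mm wide; open, the fingers measure 130 mm over their backs; the gripper's body (75 mm by 190 mm) begins 47 mm behind the grasp point.
Start: joints at [-1.203, 0.434, 0.025, 1.573, -0.012, 1.134, -0.075], TCP at [0.284, 0.557, 0.193] pointing down, gripper open.
Joint ranges: [-2.62, 2.62], [-0.44, 2.09], [-1.27, 1.32], [0.08, 2.57], [-1.32, 4.46], [0.12, 2], [-2.74, 2.74]. Speed limits (rad/s): [2.22, 2.22, 3.01, 3.01, 3.14, 3.14, 3.14].

## Interface

Orientations are given as a rotation vector (axis times angle).
In Python, from cell import status, viewer, arm gives the robot as it stands.
- The arm moves only by the tool jog_arm, never from a script. Its argument "commands" is text: rows parted by semicolons, each of 7 numbers parted by spaces: the closure, from -1 (fully open) to 1 (shut), then the shift along the world's x, y, z normalised to -1 to 1, where 1 is 0.3 m, then the turn, a rotation vector about the world's x, y, z normalised to -1 to 1, where 1 is 2 pi rad. In form: jaw dx dy dz wx wy wz; .... A call has exactly 5 rows; each row shifts and turns the commanded pose from where the row before left it; what a row does not reach is not made up. A row lasts 1/10 s, in which the tool goes at most 50 mm and 8.59 degrees, less where a joint would pass 70% of its speed; a pose out of reach is approached as far as the arm can. A call with a number of a shift or a turn outside -1 to 1 is refused whole. A call with a gripper value outside its range is refused whole. The fingers move at their own pace and stop on an object; "force" is the grip in N (left out, the last holds). Time passes only in rows, so rows that do not move let the fingers close, or fill a call up. It gives the time, the measured TCP pose, the force and the opening at its end, in the units of the state.
- status.observe(): the state, without advancing time (a new reading comes with each control period).
- viewer.get_image(name): name is "scene" or "top" or "wrist"; returns a dict with "pixels" (480x640x3 uint8, red, green, blue), "z_map" (480x640 float32, m along the optical axis (not along the pixel's ray), 0 where there is no reading), "camera_matrix" (3x3 intrinsics, pixels), "k1" (the pictures are not rectified: a ray, as slopes to the right and down, at radius r is drawn at 1 + k1 r^2 times it, then the intrinsics apply), "R" (3x3) and "t" (3): a world point X has camera coordinates R X + t. Camera axes: x right, y down, z forward; pixel columns grow to the right and rows downward; lengths in m; the calibration is good to about 2 mm. A picture is of the moment at which its call begins.
- arm.sign_off(): hands the job in, once; it reports no verdict.
The state is a dict: "clock": time; "joints": joint angles; "dq": joint speeds; "joint_efforts": joint torques, N m; "position": TCP position; "ee_rot": TCP orientation; "force": force on the tool from outside, world axes, zero at the start; "ft_torque": the same for the moment, N m; "width": opening from 0.0 (shut) to 1.0 (fully open).
Only numpy, scipy, OpenCV 4.12 (cv2) and the standard library are available. Lean on these libraries where they do the work, as an engineer would, in place of code of your own. Each camera call takes 0.05 s, during which the arm holds its last target. There are 200 camera calls.

## Task

Clear the framing hardware off the cutting mat: lay both slotted profile offcuts lengthwise in the long narrow tray, lay both shaft collars flat on the floor of the round dish, side by side and not stacked, and set the L-shaped corner bracket in the square tray, standing on its foot as it does now. Leave the glass beaker and the amber jar standing where they are.

Things in the scene. Friction and masses are not known exactly. Their poses are not given: they have to be found in the camera images.
- offcut_a: offcut of slotted square aluminium profile, one of two alike: bar 84 x 30 x 30 mm with a dark slot down each long face, lying flat on the mat. Origin at the centre of the bar (15 mm above what it lies on); x along its 84 mm length, z up.
- offcut_b: offcut of slotted square aluminium profile, the other of two alike: bar 84 x 30 x 30 mm with a dark slot down each long face, lying flat on the mat. Origin at the centre of the bar (15 mm above what it lies on); x along its 84 mm length, z up.
- collar_a: plain steel shaft collar, one of two alike: flat ring, outer diameter 40 mm, bore 18 mm, 16 mm high, lying flat. Origin at the centre of the ring (8 mm above what it lies on); z is the ring's axis.
- collar_b: plain steel shaft collar, the other of two alike: flat ring, outer diameter 40 mm, bore 18 mm, 16 mm high, lying flat. Origin at the centre of the ring (8 mm above what it lies on); z is the ring's axis.
- bracket: cast aluminium L-shaped corner bracket: a foot 40 x 40 mm, 8 mm thick, lying on the mat, with an upright flange 40 mm wide (along y), 10 mm thick, its top 40 mm above the underside, standing along the foot's -x edge. Origin at the centre of the foot's underside; the flange's mid-plane is at x = -15 mm; the side faces at y = +-20 mm are flat and flush; z up.
- long_tray: long narrow shallow grey plastic tray, open on top, fixed: outside 84 mm (x) x 228 mm (y), walls 4 mm thick, floor 4 mm thick, rim 14 mm above the mat. Origin at the centre of its underside, on the mat; y along its length.
- dish: round shallow steel parts dish, open on top, fixed: outside diameter 152 mm at the rim, flat inner floor 142 mm across and 4 mm above the mat, rim 18 mm above the mat. Origin at the centre of its underside, on the mat.
- square_tray: square shallow white plastic tray, open on top, fixed: outside 128 x 128 mm, walls 4 mm thick, floor 4 mm thick, rim 18 mm above the mat. Origin at the centre of its underside, on the mat; x and y along its sides.
- beaker: small empty glass beaker standing upright, loose, 46 mm diameter, 55 mm high; not to be moved. Origin at the centre of its underside.
- jar: small amber glass jar with a black cap standing upright, loose, 36 mm diameter, 45 mm high; not to be moved. Origin at the centre of its underside.

How it is judged:
By the outcome, as a careful person would: the job done as asked, in the order asked, and still so for the second after the job is handed in, with the robot touching nothing.
It also fails if it takes over 128 s, if anything falls off the work surface, if the arm or the gripper's body presses on something with over 40 N, if the wrist force passes 120 N, or if a joint passes its speed limit or range.

## Working session

There is one attempt and no reset: what is moved stays moved. The work goes in short steps, Python scripts to look and compute and a tool call to move; the robot and the scene stay as the last step left them, time stands still between calls to the robot, and variables do not carry over. Pictures are saved under pics/ and viewed, about 12 in all and at most 16, crops included, and the job is handed in when it is done.

Besides the shell and the picture viewer there is one more tool, called after "Request:" as name(argument=value, ...), one argument or row to a line, values as JSON. jog_arm: Moves the arm, as the interface text tells. Scaled input: -1 to 1 covers 0.3 m each way for a shift and 2 pi rad each way for a turn. Its arguments: {"type":"object","properties":{"commands":{"type":"string"},"force":{"type":"number"}},"required":["commands"]}

```bash
ls; mkdir -p pics; python3 - <<'E'
from cell import status, viewer, arm
import cv2
s=status.observe();print(s)
for n in("top","scene"):
    d=viewer.get_image(n);cv2.imwrite(f"pics/{n}0.png",d["pixels"][:,:,::-1]);print(n,d["camera_matrix"],d["k1"],d["R"],d["t"])
E
```

```text
pics
{'clock': 0.0, 'joints': array([-1.20258907,  0.43525019,  0.02493103,  1.57409471, -0.01160469,
        1.13404074, -0.07506402]), 'dq': array([ 2.61049084e-04, -1.44744700e-03, -1.14238267e-03,  9.01899825e-04,
        1.17453439e-03,  4.08262225e-05, -5.38100511e-04]), 'joint_efforts': array([ 3.50862337e-06, -6.67861247e+01,  9.84785557e-01, -3.14442444e+01,
       -6.05003536e-02,  4.31130175e-02,  2.07894050e-04]), 'position': array([0.28327086, 0.55646242, 0.19192858]), 'ee_rot': array([ 2.67746645e+00,  1.64155267e+00, -2.09546854e-03]), 'force': array([0.5779537 , 0.3307984 , 0.08572824]), 'ft_torque': array([-0.00880741, -0.0102833 , -0.01824373]), 'width': 0.9975870978418863}
top [[613.52750156   0.         305.60275931]
 [  0.         613.52750156 238.75565348]
 [  0.           0.           1.        ]] -0.15886517908595416 [[ 0.01738487 -0.99981011 -0.00880414]
 [-0.99017361 -0.01599395 -0.13892593]
 [ 0.13875873  0.01113284 -0.99026364]] [-0.00980567  0.55167573  1.36825075]
scene [[611.27862485   0.         312.51457719]
 [  0.         611.27862485 236.67982999]
 [  0.           0.           1.        ]] 0.03485889086595575 [[ 0.5207132   0.85365156 -0.01169526]
 [ 0.63975095 -0.39923515 -0.6567572 ]
 [-0.56531097  0.33450009 -0.75401141]] [-0.28726103 -0.30669333  1.69796256]
```

View pics/top0.png

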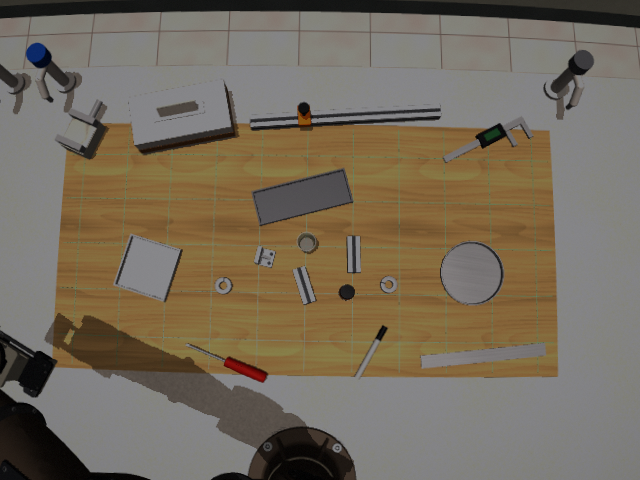

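View pics/scene0.png

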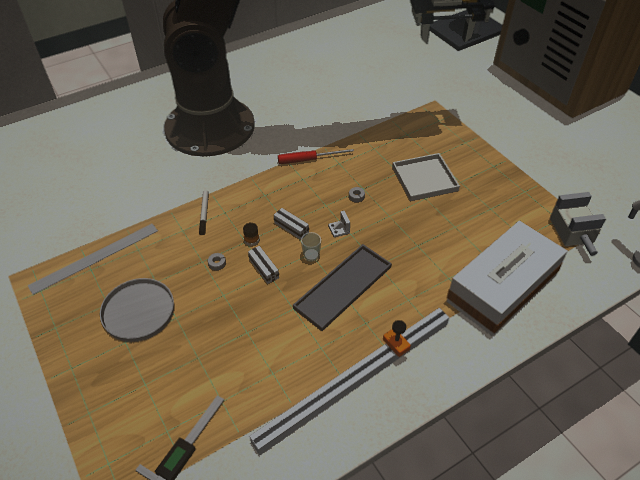

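Top view: collars at (224,285) and (389,284), bracket at (265,257), offcuts at (305,286) and (354,254), beaker at (307,243), jar at (347,292), long tray at (303,197), square tray at (148,267), dish at (472,273). The scene view agrees with this layout.

```bash
cat > h.py <<'E'
import numpy as np, cv2
from scipy.spatial.transform import Rotation as Ro
from cell import status, viewer
def cast(d,uv,z):
    uv=np.asarray(uv,float).reshape(-1,2);K=d["camera_matrix"];k=d["k1"]
    p=(uv-[K[0,2],K[1,2]])/[K[0,0],K[1,1]]
    q=p.copy()
    for _ in range(20): q=p/(1+k*(q**2).sum(1,keepdims=True))
    R,t=np.array(d["R"]),np.array(d["t"]);c=-R.T@t
    r=np.c_[q,np.ones(len(q))]@R
    return c+r*((z-c[2])/r[:,2])[:,None]
def rect(d,cnt,z):
    "min-area rectangle in world: centre, long side, short side, angle of long side (deg)"
    P=cast(d,cnt.reshape(-1,2),z)[:,:2]
    (c,(w,h),a)=cv2.minAreaRect((P*1000).astype(np.float32))
    if w<h: w,h,a=h,w,a+90
    return np.round(c,1),round(w,1),round(h,1),round((a+90)%180-90,1)
def blobs(d,mask,roi,amin=30):
    x0,y0,x1,y1=roi;m=np.zeros(mask.shape,np.uint8);m[y0:y1,x0:x1]=mask[y0:y1,x0:x1]
    cs,_=cv2.findContours(m,cv2.RETR_EXTERNAL,cv2.CHAIN_APPROX_NONE)
    return sorted([c for c in cs if cv2.contourArea(c)>amin],key=cv2.contourArea,reverse=True)
def tool():
    s=status.observe();R=Ro.from_rotvec(s["ee_rot"]).as_matrix()
    print("t",round(s["clock"],2),"pos",np.round(s["position"]*1000,1),"jaw deg",round(np.degrees(np.arctan2(R[1,0],R[0,0])),2),"tilt",np.round(R[:2,2],4),"F",np.round(s["force"],1),"w",round(s["width"]*92,1),"q",np.round(s["joints"],2))
E
python3 - <<'E'
from h import *
d=viewer.get_image("top");hsv=cv2.cvtColor(d["pixels"],cv2.COLOR_RGB2HSV)
m=((hsv[...,1]<70)*255).astype(np.uint8)
m=cv2.morphologyEx(m,cv2.MORPH_CLOSE,np.ones((3,3)))
cv2.imwrite("pics/m.png",m)
for n,roi,z in [("offA",(288,262,320,308),.03),("offB",(342,232,366,277),.03),("ca",(212,274,236,297),.016),("cb",(379,273,400,296),.016),("br",(252,244,277,270),.03),("beak",(296,232,320,256),.05),("jar",(336,282,358,302),.045),("long",(245,160,360,230),.014),("sq",(108,228,188,306),.018),("dish",(435,236,508,310),.018)]:
    b=blobs(d,m,roi)
    for c in b[:2]: print(n,rect(d,c,z),np.round(cv2.minEnclosingCircle((cast(d,c.reshape(-1,2),z)[:,:2]*1000).astype(np.float32))[1],1),cv2.boundingRect(c))
tool()
cv2.imwrite("pics/crop.png",cv2.resize(d["pixels"][150:310,110:510,::-1],None,fx=2,fy=2,interpolation=cv2.INTER_CUBIC))
w=viewer.get_image("wrist");cv2.imwrite("pics/w0.png",w["pixels"][:,:,::-1]);print(w["camera_matrix"][0],w["k1"],-np.array(w["R"]).T@w["t"],w["R"])
E
```

```text
offA (array([447.8,   1.3]), 86.8, 34.5, 19.9) 45.8 (293, 264, 23, 41)
offB (array([ 514.9, -111.3]), 92.6, 30.0, 0.5) 47.3 (347, 236, 14, 41)
ca (array([443.1, 190.4]), 40.6, 37.6, 77.2) 23.9 (212, 277, 20, 17)
cb (array([ 450.1, -192.7]), 41.7, 37.3, 0.8) 24.2 (380, 276, 17, 19)
br (array([509. ,  93.9]), 56.0, 43.8, -12.4) 30.3 (254, 244, 22, 25)
beak (array([545.1,  -1.7]), 42.1, 42.0, 45.8) 22.4 (297, 232, 19, 20)
jar (array([430.6, -94.5]), 33.9, 30.0, -33.0) 17.9 (338, 285, 16, 15)
long (array([657. ,  10.6]), 227.7, 87.3, -74.6) 120.1 (252, 168, 102, 58)
sq (array([480.5, 371.5]), 135.0, 133.4, 74.8) 89.9 (113, 234, 69, 68)
dish (array([ 481.9, -389.2]), 150.7, 147.6, -89.6) 78.9 (440, 241, 64, 64)
t 0.15 pos [283.4 556.6 192.1] jaw deg 63.02 tilt [-0.0004 -0.0011] F [-0.2  0.1  0.1] w 92.1 q [-1.2   0.44  0.02  1.57 -0.01  1.13 -0.08]
[410.22179845   0.         320.06035905] 0.013203317522258643 [0.2105222  0.59454164 0.38415255] [[ 0.45407666  0.89096096 -0.00171645]
 [ 0.85036523 -0.4328106   0.29925567]
 [ 0.26588222 -0.13734463 -0.95417142]]
```

View pics/crop.png

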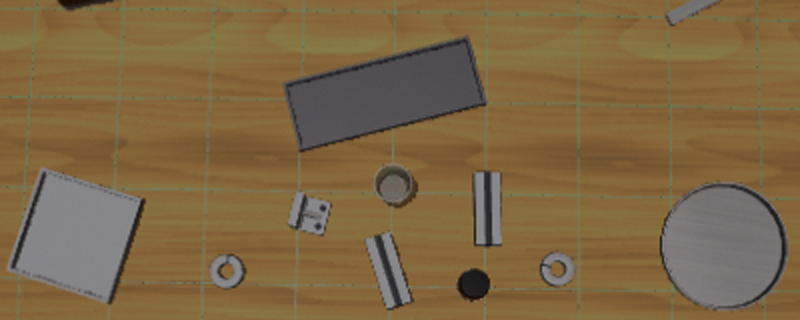

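Request:
jog_arm(
  commands="-0.3 0.0367 -0.1233 0.03 0 0 0.0087; -0.3 0.0367 -0.1233 0 0 0 0.0087; -0.3 0.0367 -0.1233 0 0 0 0.0087; -0.3 0.0367 -0.1233 0 0 0 0.0087; -0.3 0.0367 -0.1233 0 0 0 0.0087",
  force=30,
)

```text
clock: 0.7
position: [0.3388, 0.3704, 0.2017]
ee_rot: [2.427, 1.994, -0.0]
force: [0.6, 0.5, 1.3]
width: 0.658
```

Request:
jog_arm(
  commands="-0.3 0.0367 -0.1233 0 0 0 0.0087; -0.3 0.0367 -0.1233 0 0 0 0.0087; -0.3 0.0367 -0.1233 0 0 0 0.0087; -0.3 0.0367 -0.1233 0 0 0 0.0087; -0.3 0.0367 -0.1233 0 0 0 0.0087",
)

```text
clock: 1.2
position: [0.3938, 0.1855, 0.2018]
ee_rot: [-2.133, -2.306, -0.0]
force: [0.9, 0.3, 0.2]
width: 0.648
```

Request:
jog_arm(
  commands="-0.3 0.0367 -0.1233 0 0 0 0.0087; -0.3 0.0367 -0.1233 0 0 0 0.0087; -0.3 0.0367 -0.1233 0 0 0 0.0087; -0.3 0.0367 -0.1233 0 0 0 0.0087; -0.3 0.0367 -0.1233 0 0 0 0.0087",
)

```text
clock: 1.7
position: [0.4488, 0.0006, 0.2019]
ee_rot: [1.799, 2.575, 0.001]
force: [0.2, -0.1, 0.6]
width: 0.649
```

```bash
python3 - <<'E'
from h import *
tool()
d=viewer.get_image("wrist");tool();cv2.imwrite("pics/w1.png",d["pixels"][:,:,::-1])
E
```

```text
t 1.7 pos [448.8   0.6 201.9] jaw deg 110.14 tilt [0.0004 0.0002] F [ 0.2 -0.1  0.6] w 59.7 q [-0.35  0.13  0.26  1.98 -0.04  1.03  1.85]
t 1.75 pos [450.3  -6.  202.1] jaw deg 110.03 tilt [ 0.0018 -0.0028] F [ 1.7 -5.9  1.1] w 59.7 q [-0.34  0.13  0.27  1.98 -0.04  1.03  1.86]
```

View pics/w1.png

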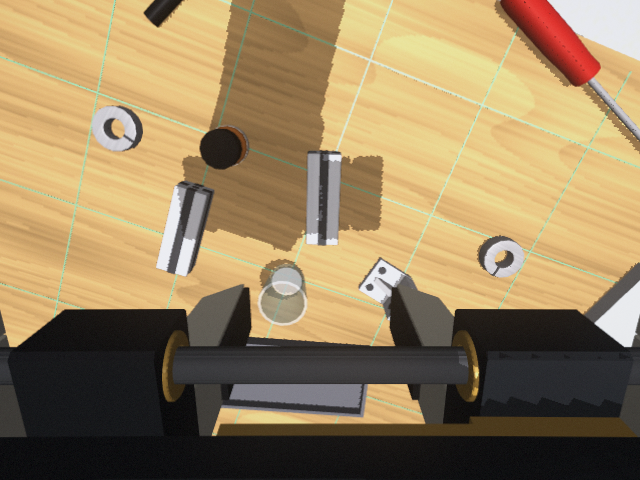

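Wrist view: offcut A spans about (307,152) to (339,244), with the jaws at the bottom. The beaker is at (283,290), jar at (222,147), offcut B at (185,230), and both collars and the bracket are also visible.

```bash
cat >> h.py <<'E'
def wrist_masks(d,s=75,v=None):
    hsv=cv2.cvtColor(d["pixels"],cv2.COLOR_RGB2HSV)
    return ((hsv[...,1]<s)*255).astype(np.uint8)
E
python3 - <<'E'
from h import *
tool()
d=viewer.get_image("wrist");tool()
m=cv2.morphologyEx(wrist_masks(d),cv2.MORPH_CLOSE,np.ones((7,7)))
z=d["z_map"]
# world height of every pixel from the depth map
K=d["camera_matrix"];vv,uu=np.mgrid[0:480,0:640]
p=np.stack([(uu-K[0,2])/K[0,0],(vv-K[1,2])/K[1,1]],-1);r2=(p**2).sum(-1,keepdims=True);p=p/(1+d["k1"]*r2)
X=(np.concatenate([p,np.ones((480,640,1))],-1)*z[...,None]-d["t"])@np.array(d["R"])
hgt=X[...,2];np.set_printoptions(suppress=True)
print("cam",-np.array(d["R"]).T@d["t"])
for n,u0,v0,u1,v1,lo,hi in [("A",290,135,360,260,.024,.036),("B",140,165,225,290,.024,.036),("ca",80,90,150,165,.011,.021),("cb",465,225,540,290,.011,.021),("br",350,250,392,310,.004,.045),("jar",195,120,255,180,.035,.055)]:
    k=np.zeros((480,640),bool);k[v0:v1,u0:u1]=True;k&=(hgt>lo)&(hgt<hi)
    P=X[k][:,:2]*1000;(c,(w,h),a)=cv2.minAreaRect(P.astype(np.float32))
    print(n,len(P),np.round(c,1),round(w,1),round(h,1),round(a,1),"zmed",np.round(np.median(hgt[k])*1000,1))
E
```

```text
t 1.75 pos [450.3  -6.  202.1] jaw deg 110.03 tilt [ 0.0018 -0.0028] F [ 1.7 -5.9  1.1] w 59.7 q [-0.34  0.13  0.27  1.98 -0.04  1.03  1.86]
t 1.8 pos [449.6  -3.1 202. ] jaw deg 109.7 tilt [ 0.001  -0.0017] F [-0.1  0.3  1. ] w 60.1 q [-0.35  0.13  0.26  1.98 -0.04  1.03  1.85]
cam [ 0.37308968 -0.03265308  0.39408493]
A 2996 [446.5   3.7] 84.8 30.0 18.6 zmed 30.0
B 2886 [ 520.3 -110.6] 85.4 30.3 1.6 zmed 30.0
ca 1372 [ 452.  -192.3] 39.0 39.2 19.8 zmed 15.8
cb 1042 [443.2 190.9] 39.0 38.6 27.3 zmed 15.7
br 673 [509.6  90.5] 30.3 40.7 77.6 zmed 8.0
jar 1294 [432.5 -94.8] 32.6 32.7 49.4 zmed 44.9
```

Request:
jog_arm(
  commands="-0.3 0 0 0 0 0 0; -0.3 -0.008 0.01 -0.12 0 0 -0.0039; -0.3 0 0 -0.12 0 0 0; -0.3 0 0 -0.12 0 0 0; -0.3 0 0 -0.1 0 0 0",
)

```text
clock: 2.3
position: [0.4454, 0.0069, 0.0622]
ee_rot: [-1.83, -2.552, -0.0]
force: [-0.7, -0.1, 0.9]
width: 0.649
```

Request:
jog_arm(
  commands="-0.3 0 0 0 0 0 0; -0.3 0 0 0 0 0 0; -0.3 0 0 0 0 0 0; -0.3 0 0 0 0 0 0; -0.3 0 0 0 0 0 0",
)

```text
clock: 2.8
position: [0.4471, 0.0054, 0.0648]
ee_rot: [1.832, 2.55, 0.003]
force: [-0.1, 0.2, -1.0]
width: 0.648
```

```bash
cat >> h.py <<'E'
def world(d):
    K=d["camera_matrix"];vv,uu=np.mgrid[0:480,0:640].astype(float)
    p0=np.stack([(uu-K[0,2])/K[0,0],(vv-K[1,2])/K[1,1]],-1);p=p0.copy()
    for _ in range(8): p=p0/(1+d["k1"]*(p**2).sum(-1,keepdims=True))
    return (np.concatenate([p,np.ones((480,640,1))],-1)*d["z_map"][...,None]-d["t"])@np.array(d["R"])*1000
def near(X,c,r,lo,hi):
    k=(np.hypot(X[...,0]-c[0],X[...,1]-c[1])<r)&(X[...,2]>lo)&(X[...,2]<hi)
    P=X[k];(cc,(w,h),a)=cv2.minAreaRect(P[:,:2].astype(np.float32))
    return len(P),np.round(cc,1),round(w,1),round(h,1),round(a,1),"mean",np.round(P.mean(0),1)
E
python3 - <<'E'
from h import *
tool()
d=viewer.get_image("top");X=world(d)
for n,c,r,lo,hi in [("long rim",(657,10),130,10,20),("long floor",(657,10),125,2,7),("sq",(480,371),100,12,25),("dish",(482,-389),90,12,25),("dish floor",(482,-389),65,1,9),("sq floor",(480,371),70,1,9),("B",(520,-110),60,22,36),("mat",(600,-200),40,-10,10)]: print(n,near(X,c,r,lo,hi))
E
```

```text
t 2.8 pos [447.1   5.4  64.8] jaw deg 108.6 tilt [0.0021 0.0006] F [-0.1  0.2 -1. ] w 59.6 q [-0.32  0.32  0.23  2.16 -0.12  0.67  1.89]
long rim (569, array([658.8,  11.2]), 234.0, 190.8, 73.6, 'mean', array([657.5,   7.2,  14. ]))
long floor (3243, array([669.9,  10. ]), 248.6, 222.2, 88.3, 'mean', array([664.5,  10.5,   4.2]))
sq (443, array([481.8, 370.5]), 132.3, 129.6, 73.5, 'mean', array([483.1, 370.2,  17.6]))
dish (351, array([ 481.9, -390.7]), 149.8, 150.5, 33.2, 'mean', array([ 484. , -400.4,   17.4]))
dish floor (1901, array([ 481.9, -390. ]), 128.1, 127.8, 0.1, 'mean', array([ 481.9, -388.6,    4.7]))
sq floor (1894, array([480. , 370.3]), 136.1, 137.9, 61.8, 'mean', array([480.1, 371.9,   4.6]))
B (462, array([ 520.1, -111.3]), 83.7, 30.2, 1.3, 'mean', array([ 520.1, -110.9,   29.9]))
mat (875, array([ 599.8, -200.1]), 78.1, 78.9, 9.0, 'mean', array([ 599.8, -199.9,    1.3]))
```

Request:
jog_arm(
  commands="-0.3 0 -0.005 -0.09 0 0 0; -0.3 0 0 -0.089 0 0 0; -0.3 0 0 0 0 0 0; 1 0 0 0 0 0 0; 1 0 0 0 0 0 0",
)

```text
clock: 3.35
position: [0.4471, 0.0037, 0.0112]
ee_rot: [1.833, 2.55, 0.002]
force: [-0.2, -0.7, -0.2]
width: 0.525
```

Request:
jog_arm(
  commands="1 0 0 0 0 0 0; 1 0 0 0 0 0 0; 1 0 0 0 0 0 0; 1 0 0 0 0 0 0; 1 0 0 0 0 0 0",
)

```text
clock: 3.85
position: [0.4463, 0.0037, 0.0101]
ee_rot: [1.833, 2.551, 0.0]
force: [-0.2, -0.5, -0.2]
width: 0.087
```

```bash
python3 -c "
from h import *
tool()"
```

```text
t 3.85 pos [446.3   3.7  10.1] jaw deg 108.6 tilt [0.0001 0.    ] F [-0.2 -0.5 -0.2] w 8.0 q [-0.28  0.42  0.2   2.2  -0.16  0.53  1.93]
```

```bash
python3 -c "
from h import *
d=viewer.get_image('wrist');cv2.imwrite('pics/w2.png',d['pixels'][:,:,::-1])
tool()"
```

```text
t 3.9 pos [446.3   3.6  10.1] jaw deg 108.6 tilt [0. 0.] F [-0.5  0.6 -0.4] w 3.9 q [-0.28  0.42  0.2   2.2  -0.16  0.53  1.93]
```

View pics/w2.png

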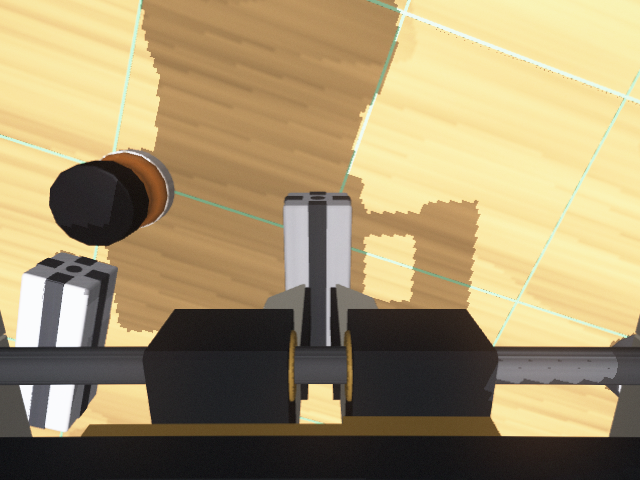

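Wrist view: the bar is at (285–350, 195–300), but the jaws report nearly shut. I'll project the fingertip positions into the picture to see whether they hold the bar.

```bash
python3 -c "
from h import *
tool()
d=viewer.get_image('wrist');X=world(d)
print(near(X,(446,3),60,26,33))
K=d['camera_matrix']
for z in (10,30,50,76):
  for o in (-15,0,15):
    P=np.array([446.3+o*np.cos(np.radians(108.6)),3.6+o*np.sin(np.radians(108.6)),z])/1000
    c=np.array(d['R'])@P+d['t'];print(z,o,np.round(c[:2]/c[2]*K[0,0]+K[:2,2]),end=' ')
  print()
for v in range(285,400,15): print(v,[tuple(np.round(X[v,u]).astype(int)) for u in (275,295,300,318,336,341,360)])
s=viewer.get_image('scene');cv2.imwrite('pics/s1.png',cv2.resize(s['pixels'][180:320,200:400,::-1],None,fx=4,fy=4,interpolation=cv2.INTER_CUBIC))
"
```

```text
t 3.9 pos [446.3   3.6  10.1] jaw deg 108.6 tilt [0. 0.] F [-0.5  0.6 -0.4] w 3.9 q [-0.28  0.42  0.2   2.2  -0.16  0.53  1.93]
(6193, array([439.3,   0.9]), 69.3, 30.1, 18.4, 'mean', array([427.2,  -3. ,  30. ]))
10 -15 [289. 277.] 10 0 [318. 277.] 10 15 [348. 277.] 
30 -15 [286. 294.] 30 0 [318. 294.] 30 15 [351. 294.] 
50 -15 [282. 315.] 50 0 [318. 315.] 50 15 [354. 315.] 
76 -15 [275. 350.] 76 0 [318. 350.] 76 15 [360. 350.] 
285 [(np.int64(462), np.int64(-16), np.int64(0)), (np.int64(446), np.int64(-8), np.int64(29)), (np.int64(445), np.int64(-6), np.int64(30)), (np.int64(442), np.int64(2), np.int64(29)), (np.int64(434), np.int64(7), np.int64(45)), (np.int64(439), np.int64(12), np.int64(29)), (np.int64(447), np.int64(27), np.int64(1))]
300 [(np.int64(441), np.int64(-16), np.int64(59)), (np.int64(438), np.int64(-8), np.int64(60)), (np.int64(438), np.int64(-6), np.int64(59)), (np.int64(450), np.int64(5), np.int64(30)), (np.int64(433), np.int64(7), np.int64(60)), (np.int64(433), np.int64(8), np.int64(59)), (np.int64(430), np.int64(15), np.int64(60))]
315 [(np.int64(415), np.int64(-
[... 1227 characters left out ...]
0)), (np.int64(410), np.int64(0), np.int64(135))]
375 [(np.int64(419), np.int64(-14), np.int64(134)), (np.int64(417), np.int64(-10), np.int64(134)), (np.int64(420), np.int64(-9), np.int64(130)), (np.int64(421), np.int64(-5), np.int64(127)), (np.int64(420), np.int64(-1), np.int64(127)), (np.int64(417), np.int64(-1), np.int64(131)), (np.int64(413), np.int64(1), np.int64(134))]
390 [(np.int64(422), np.int64(-13), np.int64(134)), (np.int64(421), np.int64(-9), np.int64(133)), (np.int64(423), np.int64(-8), np.int64(131)), (np.int64(518), np.int64(27), np.int64(1)), (np.int64(441), np.int64(8), np.int64(102)), (np.int64(419), np.int64(0), np.int64(132)), (np.int64(417), np.int64(3), np.int64(134))]
```

View pics/s1.png

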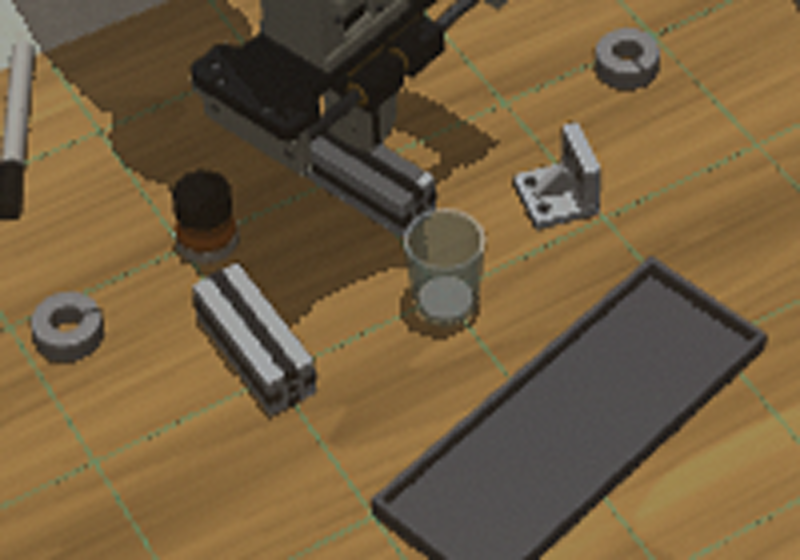

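```bash
python3 -c "
from h import *
tool()
d=viewer.get_image('wrist');X=world(d)
s=status.observe();R=Ro.from_rotvec(s['ee_rot']).as_matrix()
T=(X-s['position']*1000)@R
for v in range(276,316,3): print(v,' '.join('%d,%d,%d'%tuple(T[v,u]) if X[v,u,2]>33 else ('b' if X[v,u,2]>20 else '.') for u in range(258,384,6)))
cv2.imwrite('pics/w3.png',cv2.resize(d['pixels'][240:420,230:410,::-1],None,fx=3.3,fy=3.3,interpolation=cv2.INTER_CUBIC))
"
```

```text
t 4.0 pos [446.2   3.6  10. ] jaw deg 108.6 tilt [-0.0001  0.    ] F [-0.5  1.1  0.1] w 0.9 q [-0.28  0.42  0.2   2.2  -0.16  0.53  1.93]
276 . . . . . b b b b b b b b b b b . . . . .
279 . . . . . b b b b b b b b b b b . . . . .
282 . . . . . b b b b b b b b b b b . . . . .
285 . . . . . b b b b -2,-11,-35 b b 4,-10,-34 b b b . . . . .
288 . . . . . b b b -4,-11,-39 -2,-11,-38 0,-9,-34 2,-9,-34 4,-10,-37 7,-11,-38 b b . . . . .
291 . . . . . b -9,-10,-40 -7,-11,-40 -4,-10,-40 -2,-11,-41 0,-9,-37 2,-9,-37 4,-10,-40 7,-11,-40 9,-11,-41 b . . . . .
294 . . . . . -11,-10,-43 -9,-10,-43 -7,-11,-44 -4,-11,-43 -2,-10,-43 0,-9,-40 2,-9,-40 4,-10,-43 7,-11,-44 9,-11,-44 11,-11,-44 14,-11,-44 . . . .
297 . . . . -14,-11,-46 -11,-11,-47 -9,-11,-46 -7,-10,-45 -4,-11,-47 -2,-11,-46 0,-9,-42 2,-9,-43 4,-11,-46 7,-11,-46 9,-10,-45 11,-10,-45 14,-10,-46 16,-11,-46 . . .
300 . . . . -13,-10,-48 -11,-10,-48 -9,-11,-50 -6,-10,-48 -4,-10,-48 -2,-11,-49 0,-9,-45 2,-9,-45 4,-10,-48 6,-10,-48 9,-10,-48 11,-10,-48 13,-11,-49 16,-11,-49 . . .
303 . . . -15,-10,-50 -13,-11,-52 -11,-11,-52 -9,-11,-51 -6,-11,-
[... 335 characters left out ...]
,-105 -9,-36,-105 -8,-36,-104 -6,-36,-105 -5,-36,-105 -3,-36,-105 -2,-36,-104 -2,-10,-55 0,-9,-53 2,-9,-53 4,-10,-55 4,-36,-104 5,-36,-105 7,-36,-104 8,-35,-104 10,-35,-103 11,-35,-104 12,-36,-105 14,-36,-105
312 -13,-36,-106 -12,-36,-106 -10,-36,-106 -9,-36,-106 -7,-36,-107 -6,-36,-106 -5,-35,-105 -3,-36,-107 -2,-36,-105 -2,-10,-58 0,-9,-56 2,-9,-54 4,-10,-58 4,-36,-106 5,-36,-107 7,-36,-106 8,-35,-105 10,-36,-106 11,-36,-106 12,-36,-106 14,-36,-106
315 -13,-36,-107 -12,-36,-107 -10,-36,-109 -9,-35,-107 -7,-36,-108 -6,-36,-108 -5,-36,-108 -3,-36,-108 -2,-36,-109 -2,-11,-61 0,-9,-57 2,-9,-58 4,-11,-61 4,-36,-108 5,-36,-108 7,-36,-108 8,-36,-108 10,-35,-106 11,-36,-108 12,-35,-107 14,-36,-107
```

View pics/w3.png

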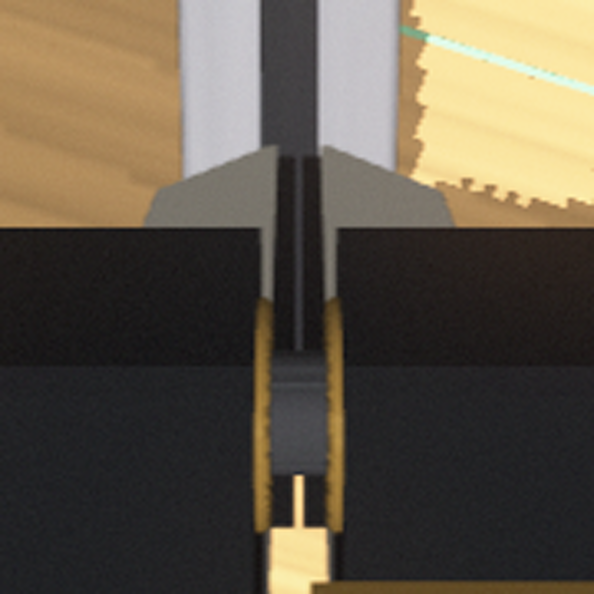

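The picture and depth agree. The finger ends are about 34 mm above the reported TCP, at tool z ≈ -34, and the body begins at about -100, which matches 66+34. The fingers shut in the air 14 mm above the bar and touched nothing. From here I take tip z = reported z + 34 mm. I'll open and descend, watching the force.

Request:
jog_arm(
  commands="-0.3 0 0 0 0 0 0; -0.3 0 0 0 0 0 0; -0.3 0 0 0 0 0 0; -0.3 0 0 0 0 0 0; -0.3 0 0 0 0 0 0",
)

```text
clock: 4.55
position: [0.4463, 0.0037, 0.01]
ee_rot: [-1.833, -2.551, -0.0]
force: [-0.1, 0.2, -0.1]
width: 0.391
```

Request:
jog_arm(
  commands="-0.3 0 0 0 0 0 0; -0.3 0 0 0 0 0 0; -0.3 0 0 -0.04 0 0 0; -0.3 0 0 -0.04 0 0 0; -0.3 0 0 0 0 0 0",
)

```text
clock: 5.05
position: [0.4453, 0.0036, -0.0149]
ee_rot: [-1.832, -2.55, 0.002]
force: [-0.0, 0.4, -1.0]
width: 0.651
```

Request:
jog_arm(
  commands="-0.3 0 0 -0.02 0 0 0; -0.3 0 0 -0.014 0 0 0; -0.3 0 0 0 0 0 0; 1 0 0 0 0 0 0; 1 0 0 0 0 0 0",
)

```text
clock: 5.55
position: [0.4465, 0.0037, -0.0239]
ee_rot: [1.833, 2.551, 0.0]
force: [-0.5, 0.0, 0.4]
width: 0.523
```

Request:
jog_arm(
  commands="1 0 0 0 0 0 0; 1 0 0 0 0 0 0; 1 0 0 0 0 0 0; 1 0 0 0 0 0 0; 1 0 0 0 0 0 0",
)

```text
clock: 6.05
position: [0.4464, 0.0037, -0.024]
ee_rot: [1.833, 2.551, 0.0]
force: [-0.5, -0.8, 3.6]
width: 0.328
```

Request:
jog_arm(
  commands="1 0 0 0.1 0 0 0; 1 0 0 0.1 0 0 0; 1 0 0 0.1 0 0 0; 1 0 0 0.1 0 0 0; 1 0 0 0 0 0 0",
)

```text
clock: 6.55
position: [0.4485, 0.0039, 0.0989]
ee_rot: [1.831, 2.548, 0.007]
force: [-0.0, 0.2, -1.2]
width: 0.325
```

Request:
jog_arm(
  commands="1 0.044 0.0123 0 0 0 -0.01726; 1 0.044 0.0123 0 0 0 -0.01726; 1 0.044 0.0123 0 0 0 -0.01726; 1 0.044 0.0123 0 0 0 -0.01726; 1 0.044 0.0123 0 0 0 -0.01726",
)

```text
clock: 7.05
position: [0.5122, 0.0222, 0.0949]
ee_rot: [-2.454, -1.961, 0.002]
force: [-0.2, 0.2, -1.6]
width: 0.326
```

Request:
jog_arm(
  commands="1 0.044 0.0123 0 0 0 -0.01726; 1 0.044 0.0123 0 0 0 -0.01726; 1 0.044 0.0123 0 0 0 -0.01726; 1 0.044 0.0123 0 0 0 -0.01726; 1 0.044 0.0123 0 0 0 -0.01726",
)

```text
clock: 7.55
position: [0.5781, 0.0407, 0.0947]
ee_rot: [-2.889, -1.233, 0.002]
force: [0.4, 0.0, -0.7]
width: 0.323
```

Request:
jog_arm(
  commands="1 0.044 0.0123 0 0 0 -0.01726; 1 0.044 0.0123 0 0 0 -0.01726; 1 0.044 0.0123 0 0 0 -0.01726; 1 0.044 0.0123 0 0 0 -0.01726; 1 0.044 0.0123 0 0 0 -0.01726",
)

```text
clock: 8.05
position: [0.6441, 0.0592, 0.0945]
ee_rot: [3.114, 0.414, -0.002]
force: [-0.0, -0.4, -1.3]
width: 0.322
```

Request:
jog_arm(
  commands="1 0 0 0 0 0 0; 1 0 0 0 0 0 0; 1 0 0 0 0 0 0; 1 0 0 0 0 0 0; 1 0 0 0 0 0 0",
)

```text
clock: 8.55
position: [0.6439, 0.0588, 0.096]
ee_rot: [-3.113, -0.421, -0.0]
force: [-0.4, -0.1, -0.1]
width: 0.323
```

```bash
python3 -c "
from h import *
tool()
d=viewer.get_image('wrist');cv2.imwrite('pics/w4.png',d['pixels'][:,:,::-1]);X=world(d)
print(near(X,(644,59),60,95,150))
k=viewer.get_image('top');Y=world(k)
for lo,hi in((11,16),):print(near(Y,(657,10),130,lo,hi))
"
```

```text
t 8.55 pos [643.9  58.8  96. ] jaw deg 15.42 tilt [0.     0.0003] F [-0.4 -0.1 -0.1] w 29.7 q [-0.58  0.62  0.64  1.66 -0.42  1.    0.47]
(9502, array([646. ,  61.5]), 60.9, 88.8, 33.7, 'mean', array([640.3,  71.2, 146.6]))
(179, array([632.4, -40.9]), 132.2, 191.8, 87.6, 'mean', array([661.3, -45.8,  13.5]))
```

View pics/w4.png

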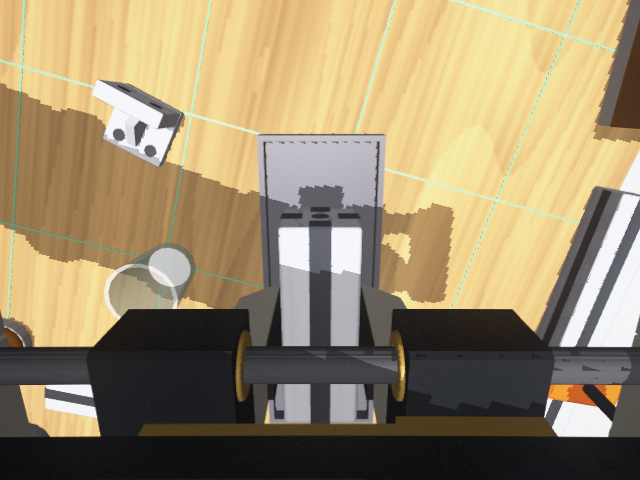

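Wrist view: the bar is held at (280–360, 210–420), aligned with the tray, whose end rim runs from (260,135) to (385,135). I'll check the tray against the tool frame.

```bash
python3 -c "
from h import *
d=viewer.get_image('wrist');X=world(d)
s=status.observe();R=Ro.from_rotvec(s['ee_rot']).as_matrix();T=(X-s['position']*1000)@R
k=np.zeros(X.shape[:2],bool);k[125:300,235:400]=1
P=T[k&(X[...,2]>11)&(X[...,2]<16)]
for y0 in range(-75,-10,10):
  q=P[(P[:,1]>=y0)&(P[:,1]<y0+10)]
  if len(q): print(y0,len(q),np.round([q[:,0].min(),q[:,0].max(),np.median(q[q[:,0]<0,0]) if (q[:,0]<0).any() else 0,np.median(q[q[:,0]>0,0]) if (q[:,0]>0).any() else 0],1))
print('end',np.round(P[:,1].min(),1))
B=T[k&(X[...,2]>115)&(X[...,2]<145)]
print('bar x',np.round([np.percentile(B[:,0],2),np.percentile(B[:,0],98)],1),'y',np.round(np.percentile(B[:,1],2),1),'top z',np.round(np.percentile(X[k&(X[...,2]>115)&(X[...,2]<145)][:,2],[10,50,90]),1))
"
```

```text
-75 121 [-42.1  41.9 -20.3  19.8]
-65 914 [-42.5  42.3 -25.2  24.3]
-55 206 [-41.7  42.1 -39.5  39.9]
-45 190 [-41.9  42.2 -39.6  40.1]
-35 193 [-41.8  42.2 -39.5  40.1]
-25 182 [-41.6  42.1 -39.5  39.9]
-15 178 [-41.8  42.3 -39.7  40.1]
end -65.2
bar x [-27.9  27.2] y -42.7 top z [126.1 137.5 143.4]
```

Request:
jog_arm(
  commands="1 0 0 -0.1 0 0 0; 1 0 0 -0.1 0 0 0; 1 0 0 -0.1 0 0 0; 1 0 0 -0.05 0 0 0; 1 0 0 -0.02 0 0 0",
)

```text
clock: 9.2
position: [0.6434, 0.0589, -0.0165]
ee_rot: [3.113, 0.421, -0.003]
force: [0.1, 0.6, 0.1]
width: 0.325
```

Request:
jog_arm(
  commands="1 0 0 -0.01 0 0 0; 1 0 0 0 0 0 0; 1 0 0 0 0 0 0; 1 0 0 0 0 0 0; 1 0 0 0 0 0 0",
)

```text
clock: 9.7
position: [0.6447, 0.0591, -0.0175]
ee_rot: [-3.113, -0.421, -0.002]
force: [-0.3, 0.9, -0.1]
width: 0.327
```

Request:
jog_arm(
  commands="1 0 0 -0.005 0 0 0; 1 0 0 -0.002 0 0 0; 1 0 0 0 0 0 0; 0.2 0 0 0 0 0 0; 0.2 0 0 0 0 0 0",
)

```text
clock: 10.2
position: [0.6443, 0.059, -0.0204]
ee_rot: [3.113, 0.421, 0.0]
force: [-0.1, -0.6, 0.5]
width: 0.398
```

Request:
jog_arm(
  commands="0.2 0 0 0 0 0 0; 0.2 0 0 0.03 0 0 0; 0.2 0 0 0.1 0 0 0; 0.2 0 0 0.1 0 0 0; -0.3 0 0 0.1 0 0 0",
)

```text
clock: 10.7
position: [0.6442, 0.0588, 0.0804]
ee_rot: [3.113, 0.42, -0.0]
force: [1.1, 1.0, 0.3]
width: 0.447
```

Request:
jog_arm(
  commands="-0.3 -0.0276 -0.0378 0.06 0 0 0.0141; -0.3 -0.0276 -0.0378 0 0 0 0.0141; -0.3 -0.0276 -0.0378 0 0 0 0.0141; -0.3 -0.0276 -0.0378 0 0 0 0.0141; -0.3 -0.0276 -0.0378 0 0 0 0.0141",
)

```text
clock: 11.2
position: [0.6026, 0.0017, 0.0975]
ee_rot: [2.943, 1.099, 0.001]
force: [-0.3, -0.1, 0.3]
width: 0.652
```

Request:
jog_arm(
  commands="-0.3 -0.0276 -0.0378 0 0 0 0.0141; -0.3 -0.0276 -0.0378 0 0 0 0.0141; -0.3 -0.0276 -0.0378 0 0 0 0.0141; -0.3 -0.0276 -0.0378 0 0 0 0.0141; -0.3 -0.0276 -0.0378 0 0 0 0.0141",
)

```text
clock: 11.7
position: [0.5612, -0.0551, 0.0974]
ee_rot: [2.629, 1.719, 0.001]
force: [0.4, 0.0, -0.4]
width: 0.647
```

Request:
jog_arm(
  commands="-0.3 -0.0276 -0.0378 0 0 0 0.0141; -0.3 -0.0276 -0.0378 0 0 0 0.0141; -0.3 -0.0276 -0.0378 0 0 0 0.0141; -0.3 -0.0276 -0.0378 0 0 0 0.0141; -0.3 -0.0276 -0.0378 0 0 0 0.0141",
)

```text
clock: 12.2
position: [0.5198, -0.1119, 0.0974]
ee_rot: [2.188, 2.254, 0.0]
force: [-0.6, 0.1, -0.6]
width: 0.646
```

Request:
jog_arm(
  commands="-0.3 0 0 0 0 0 0; -0.3 0 0 0 0 0 0; -0.3 0 0 0 0 0 0; -0.3 0 0 0 0 0 0; -0.3 0 0 0 0 0 0",
)

```text
clock: 12.7
position: [0.5204, -0.1105, 0.0967]
ee_rot: [-2.191, -2.251, -0.0]
force: [0.3, 0.7, 0.2]
width: 0.65
```

```bash
python3 -c "
from h import *
tool()
d=viewer.get_image('wrist');X=world(d)
print('B',near(X,(520,-111),55,27,33))
print('cb',near(X,(451,-192),35,13,18))
k=viewer.get_image('top');Y=world(k)
print('A',near(Y,(644,59),60,28,45))
"
```

```text
t 12.7 pos [ 520.4 -110.5   96.7] jaw deg 91.55 tilt [-0.0001  0.0001] F [0.3 0.7 0.2] w 59.8 q [-0.13  0.4   0.31  1.94 -0.16  0.83  1.87]
B (5454, array([ 520.2, -110.1]), 84.4, 30.0, 1.6, 'mean', array([ 518. , -110.1,   30. ]))
cb (2466, array([ 452.3, -192.8]), 39.2, 38.9, 40.4, 'mean', array([ 451.9, -192.5,   15.9]))
A (464, array([644.4,  58.4]), 31.3, 84.1, 15.3, 'mean', array([644. ,  58.2,  34.4]))
```

Request:
jog_arm(
  commands="-0.3 0 0 -0.12 0 0 0; -0.3 0 0 -0.12 0 0 0; -0.3 0 0 -0.1 0 0 0; -0.3 0 0 -0.04 0 0 0; -0.3 0 0 -0.022 0 0 0",
)

```text
clock: 13.3
position: [0.5196, -0.111, -0.0247]
ee_rot: [-2.191, -2.25, 0.002]
force: [0.7, -0.2, 1.1]
width: 0.652
```

Request:
jog_arm(
  commands="-0.3 0 0 0 0 0 0; 1 0 0 0 0 0 0; 1 0 0 0 0 0 0; 1 0 0 0 0 0 0; 1 0 0 0 0 0 0",
)

```text
clock: 13.8
position: [0.5205, -0.1111, -0.0232]
ee_rot: [2.191, 2.25, 0.001]
force: [-0.4, -0.0, 0.4]
width: 0.348
```

Request:
jog_arm(
  commands="1 0 0 0 0 0 0; 1 0 0 0 0 0 0; 1 0 0 0 0 0 0; 1 0 0 0 0 0 0; 1 0 0 0 0 0 0",
)

```text
clock: 14.3
position: [0.5205, -0.1111, -0.0234]
ee_rot: [2.191, 2.251, 0.001]
force: [-0.6, 0.2, 6.1]
width: 0.323
```

Request:
jog_arm(
  commands="1 0 0 0.1 0 0 0; 1 0 0 0.1 0 0 0; 1 0 0 0.1 0 0 0; 1 0 0 0.1 0 0 0; 1 0 0 0 0 0 0",
)

```text
clock: 14.8
position: [0.5225, -0.1116, 0.0997]
ee_rot: [2.188, 2.247, 0.006]
force: [0.8, -0.2, -1.5]
width: 0.33
```

Request:
jog_arm(
  commands="1 0.0333 0.0164 0 0 0 -0.0141; 1 0.0333 0.0164 0 0 0 -0.0141; 1 0.0333 0.0164 0 0 0 -0.0141; 1 0.0333 0.0164 0 0 0 -0.0141; 1 0.0333 0.0164 0 0 0 -0.0141",
)

```text
clock: 15.3
position: [0.5698, -0.0862, 0.0952]
ee_rot: [-2.635, -1.709, 0.002]
force: [-0.3, -0.2, -1.2]
width: 0.329
```

Request:
jog_arm(
  commands="1 0.0333 0.0164 0 0 0 -0.0141; 1 0.0333 0.0164 0 0 0 -0.0141; 1 0.0333 0.0164 0 0 0 -0.0141; 1 0.0333 0.0164 0 0 0 -0.0141; 1 0.0333 0.0164 0 0 0 -0.0141",
)

```text
clock: 15.8
position: [0.6197, -0.0615, 0.095]
ee_rot: [-2.946, -1.089, 0.002]
force: [0.4, -0.3, -1.3]
width: 0.325
```

Request:
jog_arm(
  commands="1 0.0333 0.0164 0 0 0 -0.0141; 1 0.0333 0.0164 0 0 0 -0.0141; 1 0.0333 0.0164 0 0 0 -0.0141; 1 0.0333 0.0164 0 0 0 -0.0141; 1 0.0333 0.0164 0 0 0 -0.0141",
)

```text
clock: 16.3
position: [0.6697, -0.037, 0.0949]
ee_rot: [-3.114, -0.415, 0.002]
force: [-0.1, 0.2, -1.9]
width: 0.325
```

Request:
jog_arm(
  commands="1 0 0 0 0 0 0; 1 0 0 0 0 0 0; 1 0 0 0 0 0 0; 1 0 0 0 0 0 0; 1 0 0 0 0 0 0",
)

```text
clock: 16.8
position: [0.6696, -0.0376, 0.0963]
ee_rot: [-3.113, -0.421, -0.0]
force: [-0.4, 0.1, -1.1]
width: 0.322
```

```bash
python3 -c "
from h import *
tool()
d=viewer.get_image('wrist');X=world(d)
print('A',near(X,(644,59),60,31,37))
s=status.observe();R=Ro.from_rotvec(s['ee_rot']).as_matrix();T=(X-s['position']*1000)@R
k=np.zeros(X.shape[:2],bool);k[100:300,235:400]=1
P=T[k&(X[...,2]>11)&(X[...,2]<16)]
for y0 in range(-75,-10,20):
  q=P[(P[:,1]>=y0)&(P[:,1]<y0+20)]
  if len(q): print(y0,len(q),np.round([q[:,0].min(),q[:,0].max()],1))
B=T[k&(X[...,2]>115)&(X[...,2]<155)]
print('bar x',np.round([np.percentile(B[:,0],2),np.percentile(B[:,0],98)],1),'y',np.round(np.percentile(B[:,1],1),1))
"
```

```text
t 16.8 pos [669.6 -37.6  96.3] jaw deg 15.4 tilt [0.0001 0.0002] F [-0.4  0.1 -1.1] w 29.6 q [-0.42  0.66  0.65  1.6  -0.45  1.04  0.63]
A (7733, array([644.5,  57.3]), 30.5, 80.7, 15.6, 'mean', array([643.9,  59.6,  34.1]))
-75 430 [-41.5  43.2]
-55 406 [-40.7  43.3]
-35 368 [-40.7  43.2]
-15 346 [-40.9  43.4]
bar x [-22.4  21.7] y -42.6
```

Request:
jog_arm(
  commands="1 0.003 0.001 -0.1 0 0 0; 1 0 0 -0.1 0 0 0; 1 0 0 -0.1 0 0 0; 1 0 0 -0.05 0 0 0; 1 0 0 -0.025 0 0 0",
)

```text
clock: 17.35
position: [0.67, -0.037, -0.0176]
ee_rot: [-3.113, -0.421, 0.003]
force: [-0.2, 0.3, 0.4]
width: 0.326
```

Request:
jog_arm(
  commands="1 0 0 -0.006 0 0 0; 1 0 0 -0.005 0 0 0; 1 0 0 0 0 0 0; 0.2 0 0 0 0 0 0; 0.2 0 0 0 0 0 0",
)

```text
clock: 17.85
position: [0.6715, -0.037, -0.0188]
ee_rot: [3.113, 0.421, 0.002]
force: [0.5, -0.5, 0.2]
width: 0.398
```

Request:
jog_arm(
  commands="0.2 0 0 0 0 0 0; 0.2 0 0 0.03 0 0 0; 0.2 0 0 0.1 0 0 0; 0.2 0 0 0.1 0 0 0; -0.3 0 0 0.1 0 0 0",
)

```text
clock: 18.35
position: [0.6708, -0.0372, 0.0811]
ee_rot: [3.113, 0.42, 0.0]
force: [0.6, 0.0, 0.4]
width: 0.448
```

Request:
jog_arm(
  commands="-0.3 -0.0728 -0.0519 0.05 0 0 0; -0.3 -0.0728 -0.0519 0 0 0 0; -0.3 -0.0728 -0.0519 0 0 0 0; -0.3 -0.0728 -0.0519 0 0 0 0; -0.3 -0.0728 -0.0519 0 0 0 0",
)

```text
clock: 18.85
position: [0.5608, -0.1155, 0.0951]
ee_rot: [-3.113, -0.421, -0.001]
force: [-0.0, 0.1, -0.0]
width: 0.65
```

Request:
jog_arm(
  commands="-0.3 -0.0728 -0.0519 0 0 0 0; -0.3 -0.0728 -0.0519 0 0 0 0; -0.3 -0.0728 -0.0519 0 0 0 0; -0.3 -0.0728 -0.0519 0 0 0 0; -0.3 -0.0728 -0.0519 0 0 0 0",
)

```text
clock: 19.35
position: [0.4517, -0.1934, 0.0951]
ee_rot: [3.113, 0.42, 0.002]
force: [-0.5, -0.7, 0.4]
width: 0.648
```

Request:
jog_arm(
  commands="-0.3 0 0 0 0 0 0; -0.3 0 0 0 0 0 0; -0.3 0 0 0 0 0 0; -0.3 0 0 0 0 0 0; -0.3 0 0 0 0 0 0",
)

```text
clock: 19.85
position: [0.453, -0.1922, 0.0943]
ee_rot: [3.113, 0.423, -0.0]
force: [0.4, -0.1, 0.3]
width: 0.649
```

```bash
python3 -c "
from h import *
tool()
d=viewer.get_image('wrist');cv2.imwrite('pics/w5.png',d['pixels'][:,:,::-1]);X=world(d)
print('cb',near(X,(452,-192),32,13,18))
k=viewer.get_image('top');Y=world(k)
print('A',near(Y,(644,59),60,28,45))
print('B',near(Y,(670,-37),60,28,45))
"
```

```text
t 19.85 pos [ 453.  -192.2   94.3] jaw deg 15.46 tilt [ 0.     -0.0001] F [ 0.4 -0.1  0.3] w 59.7 q [-0.24  0.39  0.71  2.05 -0.35  0.82  0.94]
cb (1972, array([ 452.7, -192.5]), 38.8, 38.8, 15.2, 'mean', array([ 452.5, -191.9,   15.9]))
A (468, array([646.3,  50.2]), 31.4, 100.9, 14.4, 'mean', array([643.9,  57.7,  34.6]))
B (473, array([668.5, -29. ]), 32.6, 103.2, 16.8, 'mean', array([670.6, -36.1,  34.7]))
```

View pics/w5.png

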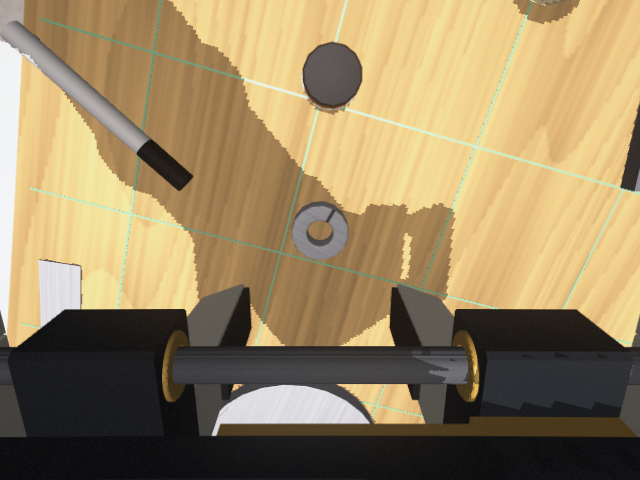

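Wrist view: collar at (320,231), centred between the open jaws, with the jar at (332,75) well clear. Both offcuts lie flat in the long tray, with their tops at 34.6 mm.

Request:
jog_arm(
  commands="-0.3 0 0 -0.12 0 0 0; -0.3 0 0 -0.12 0 0 0; -0.3 0 0 -0.12 0 0 0; -0.3 0 0 -0.035 0 0 0; -0.3 0 0 -0.018 0 0 0",
)

```text
clock: 20.45
position: [0.4519, -0.1927, -0.0302]
ee_rot: [-3.113, -0.42, 0.003]
force: [-0.5, -0.0, 0.5]
width: 0.647
```

Request:
jog_arm(
  commands="-0.3 0 0 -0.004 0 0 0; -0.3 0 0 0 0 0 0; 1 0 0 0 0 0 0; 1 0 0 0 0 0 0; 1 0 0 0 0 0 0",
)

```text
clock: 20.95
position: [0.4529, -0.1927, -0.0302]
ee_rot: [3.113, 0.421, 0.002]
force: [-1.1, -0.1, -0.6]
width: 0.439
```

Request:
jog_arm(
  commands="1 0 0 0 0 0 0; 1 0 0 0 0 0 0; 1 0 0 0 0 0 0; 1 0 0 0 0 0 0; 1 0 0 0 0 0 0",
)

```text
clock: 21.45
position: [0.4529, -0.1927, -0.0302]
ee_rot: [-3.113, -0.421, -0.002]
force: [-0.2, 1.0, 7.3]
width: 0.426
```

Request:
jog_arm(
  commands="1 0 0 0.1 0 0 0; 1 0 0 0.1 0 0 0; 1 0 0 0.1 0 0 0; 1 0.0123 -0.0753 0 0 0 0; 1 0.0123 -0.0753 0 0 0 0",
)

```text
clock: 21.95
position: [0.4608, -0.2376, 0.0603]
ee_rot: [3.113, 0.425, 0.003]
force: [-0.4, 0.7, -0.7]
width: 0.421
```

Request:
jog_arm(
  commands="1 0.0123 -0.0753 0 0 0 0; 1 0.0123 -0.0753 0 0 0 0; 1 0.0123 -0.0753 0 0 0 0; 1 0.0123 -0.0753 0 0 0 0; 1 0.0123 -0.0753 0 0 0 0",
)

```text
clock: 22.45
position: [0.4781, -0.3515, 0.0591]
ee_rot: [-3.113, -0.421, 0.0]
force: [0.3, 0.7, -0.9]
width: 0.424
```

Request:
jog_arm(
  commands="1 0.0123 -0.0753 0 0 0 0; 1 0.0123 -0.0753 0 0 0 0; 1 0.0123 -0.0753 0 0 0 0; 1 0 0 0 0 0 0; 1 0 0 0 0 0 0",
)

```text
clock: 22.95
position: [0.4888, -0.4185, 0.0588]
ee_rot: [-3.113, -0.419, 0.001]
force: [0.4, 1.3, -1.3]
width: 0.426
```

```bash
python3 -c "
from h import *
tool()
d=viewer.get_image('wrist');cv2.imwrite('pics/w6.png',d['pixels'][:,:,::-1]);X=world(d)
print('dish',near(X,(482,-389),85,15,20))
print('col',near(X,(490,-418),30,60,92))
"
```

```text
t 22.95 pos [ 488.8 -418.5   58.8] jaw deg 15.35 tilt [-0.0007  0.0006] F [ 0.4  1.3 -1.3] w 39.2 q [ 0.23  0.66  0.62  1.7  -0.46  0.93  1.3 ]
dish (4541, array([ 482. , -387.6]), 147.7, 151.4, 79.7, 'mean', array([ 476.8, -371.9,   17.6]))
col (175, array([ 486.3, -409.9]), 32.9, 34.0, 65.6, 'mean', array([ 487.7, -412.6,   91.2]))
```

View pics/w6.png

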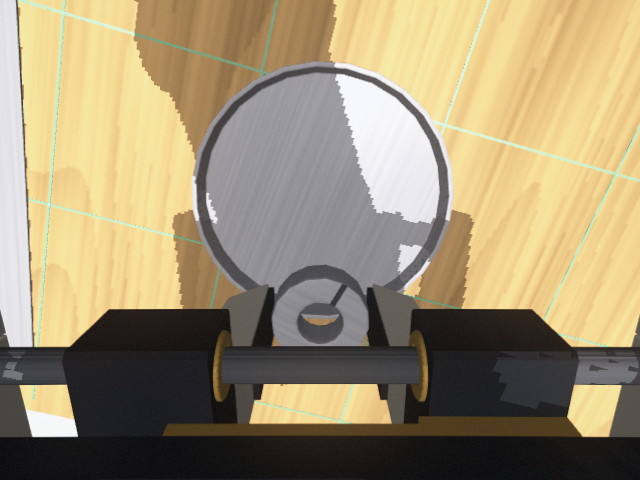

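Wrist view: collar held level at (320,310), over the far half of the dish, whose centre is at (323,190). Lowering it.

Request:
jog_arm(
  commands="1 0.003 0 -0.1 0 0 0; 1 0 0 -0.1 0 0 0; 1 0 0 -0.05 0 0 0; 1 0 0 -0.02 0 0 0; 1 0 0 -0.01 0 0 0",
)

```text
clock: 23.5
position: [0.4903, -0.4183, -0.0247]
ee_rot: [-3.113, -0.421, 0.0]
force: [0.2, -0.1, -0.7]
width: 0.422
```

Request:
jog_arm(
  commands="1 0 0 -0.001 0 0 0; 1 0 0 0 0 0 0; 1 0 0 0 0 0 0; 1 0 0 0 0 0 0; 1 0 0 0 0 0 0",
)

```text
clock: 24.0
position: [0.4904, -0.4187, -0.0247]
ee_rot: [3.113, 0.421, 0.001]
force: [-0.4, -0.2, -0.6]
width: 0.423
```

Request:
jog_arm(
  commands="1 0 0 -0.004 0 0 0; 1 0 0 0 0 0 0; -0.02 0 0 0 0 0 0; -0.02 0 0 0 0 0 0; -0.02 0 0 0 0 0 0",
)

```text
clock: 24.5
position: [0.4902, -0.4186, -0.0263]
ee_rot: [-3.113, -0.421, 0.0]
force: [0.7, 0.3, -0.4]
width: 0.508
```

Request:
jog_arm(
  commands="-0.02 0 0 0.03 0 0 0; -0.02 0 0 0.1 0 0 0; -0.3 0 0 0.1 0 0 0; -0.3 0 0 0.1 0 0 0; -0.3 0 0 0.05 0 0 0",
)

```text
clock: 25.0
position: [0.491, -0.4198, 0.091]
ee_rot: [3.111, 0.42, 0.004]
force: [-0.3, 0.4, 0.4]
width: 0.642
```

```bash
python3 -c "
from h import *
tool()
d=viewer.get_image('wrist');X=world(d)
print('col',near(X,(490,-419),28,17,26))
"
```

```text
t 25.0 pos [ 491.  -419.8   91. ] jaw deg 15.37 tilt [ 0.0028 -0.0023] F [-0.3  0.4  0.4] w 59.1 q [ 0.21  0.63  0.65  1.68 -0.44  0.99  1.28]
col (2068, array([ 490.1, -418.6]), 38.9, 39.0, 63.9, 'mean', array([ 490. , -417.9,   19.9]))
```

Request:
jog_arm(
  commands="-0.3 -0.0104 0.1356 0 0 0 0; -0.3 -0.0104 0.1356 0 0 0 0; -0.3 -0.0104 0.1356 0 0 0 0; -0.3 -0.0104 0.1356 0 0 0 0; -0.3 -0.0104 0.1356 0 0 0 0",
)

```text
clock: 25.55
position: [0.4739, -0.2134, 0.0872]
ee_rot: [-3.113, -0.421, 0.001]
force: [0.5, -0.2, -0.3]
width: 0.651
```

Request:
jog_arm(
  commands="-0.3 -0.0104 0.1356 0 0 0 0; -0.3 -0.0104 0.1356 0 0 0 0; -0.3 -0.0104 0.1356 0 0 0 0; -0.3 -0.0104 0.1356 0 0 0 0; -0.3 -0.0104 0.1356 0 0 0 0",
)

```text
clock: 26.05
position: [0.4583, -0.0101, 0.0874]
ee_rot: [-3.113, -0.421, 0.001]
force: [0.3, 0.2, -0.5]
width: 0.651
```

Request:
jog_arm(
  commands="-0.3 -0.0104 0.1356 0 0 0 0; -0.3 -0.0104 0.1356 0 0 0 0; -0.3 -0.0104 0.1356 0 0 0 0; -0.3 -0.0104 0.1356 0 0 0 0; -0.3 -0.0104 0.1356 0 0 0 0",
)

```text
clock: 26.55
position: [0.4427, 0.1932, 0.0875]
ee_rot: [3.113, 0.421, -0.001]
force: [0.8, -0.4, 0.6]
width: 0.646
```

Request:
jog_arm(
  commands="-0.3 0 0 0 0 0 0; -0.3 0 0 0 0 0 0; -0.3 0 0 0 0 0 0; -0.3 0 0 0 0 0 0; -0.3 0 0 0 0 0 0",
)

```text
clock: 27.05
position: [0.4436, 0.1905, 0.0878]
ee_rot: [3.114, 0.418, -0.0]
force: [-0.5, -0.5, 0.7]
width: 0.651
```

```bash
python3 -c "
from h import *
tool()
d=viewer.get_image('wrist');X=world(d)
print('ca',near(X,(443,191),30,13,18))
k=viewer.get_image('top');Y=world(k)
print('col in dish',near(Y,(490,-419),28,16,26))
"
```

```text
t 27.05 pos [443.6 190.5  87.8] jaw deg 15.28 tilt [-0.     -0.0001] F [-0.5 -0.5  0.7] w 59.9 q [-1.04  0.38  0.69  2.08 -0.34  0.79  0.12]
ca (2057, array([443.4, 191.9]), 38.8, 39.3, 72.6, 'mean', array([443.2, 192.5,  15.9]))
col in dish (166, array([ 489.8, -419.4]), 38.1, 36.6, 41.8, 'mean', array([ 489. , -419.2,   20.1]))
```

Request:
jog_arm(
  commands="-0.3 0 0.003 -0.12 0 0 0; -0.3 0 0 -0.12 0 0 0; -0.3 0 0 -0.1 0 0 0; -0.3 0 0 -0.035 0 0 0; -0.3 0 0 -0.019 0 0 0",
)

```text
clock: 27.65
position: [0.4432, 0.1919, -0.031]
ee_rot: [3.113, 0.419, -0.002]
force: [0.9, 0.3, 0.3]
width: 0.652
```

Request:
jog_arm(
  commands="-0.3 0 0 0 0 0 0; -0.3 0 0 0 0 0 0; 1 0 0 0 0 0 0; 1 0 0 0 0 0 0; 1 0 0 0 0 0 0",
)

```text
clock: 28.15
position: [0.4437, 0.1928, -0.03]
ee_rot: [-3.113, -0.421, -0.001]
force: [0.2, 0.2, 0.5]
width: 0.437
```

Request:
jog_arm(
  commands="1 0 0 0 0 0 0; 1 0 0 0 0 0 0; 1 0 0 0 0 0 0; 1 0 0 0 0 0 0; 1 0 0 0 0 0 0",
)

```text
clock: 28.65
position: [0.4436, 0.1928, -0.03]
ee_rot: [-3.113, -0.421, -0.001]
force: [-0.7, 1.1, 6.7]
width: 0.424
```

Request:
jog_arm(
  commands="1 0 0 0.1 0 0 0; 1 0 0 0.1 0 0 0; 1 0 0 0.1 0 0 0; 1 0 0 0.05 0 0 0; 1 0 0 0 0 0 0",
)

```text
clock: 29.15
position: [0.4445, 0.1932, 0.0763]
ee_rot: [-3.111, -0.421, -0.005]
force: [-0.0, -0.5, -1.2]
width: 0.426
```

Request:
jog_arm(
  commands="1 0.0067 -0.123 0 0 0 0; 1 0.0067 -0.123 0 0 0 0; 1 0.0067 -0.123 0 0 0 0; 1 0.0067 -0.123 0 0 0 0; 1 0.0067 -0.123 0 0 0 0",
)

```text
clock: 29.65
position: [0.4526, 0.0067, 0.0736]
ee_rot: [3.113, 0.421, -0.002]
force: [1.5, 0.4, -0.4]
width: 0.428
```

Request:
jog_arm(
  commands="1 0.0067 -0.123 0 0 0 0; 1 0.0067 -0.123 0 0 0 0; 1 0.0067 -0.123 0 0 0 0; 1 0.0067 -0.123 0 0 0 0; 1 0.0067 -0.123 0 0 0 0",
)

```text
clock: 30.15
position: [0.4627, -0.1776, 0.0734]
ee_rot: [-3.113, -0.421, 0.002]
force: [0.9, -1.0, -1.7]
width: 0.426
```

Request:
jog_arm(
  commands="1 0.0067 -0.123 0 0 0 0; 1 0.0067 -0.123 0 0 0 0; 1 0.0067 -0.123 0 0 0 0; 1 0.0067 -0.123 0 0 0 0; 1 0.0067 -0.123 0 0 0 0",
)

```text
clock: 30.65
position: [0.4729, -0.3619, 0.073]
ee_rot: [-3.112, -0.421, 0.002]
force: [0.3, -0.2, -1.4]
width: 0.425
```

Request:
jog_arm(
  commands="1 0 0 0 0 0 0; 1 0 0 0 0 0 0; 1 0 0 0 0 0 0; 1 0 0 0 0 0 0; 1 0 0 0 0 0 0",
)

```text
clock: 31.15
position: [0.4739, -0.3597, 0.0744]
ee_rot: [-3.112, -0.423, -0.0]
force: [0.3, 0.5, -1.6]
width: 0.426
```

```bash
python3 -c "
from h import *
tool()
d=viewer.get_image('wrist');cv2.imwrite('pics/w7.png',d['pixels'][:,:,::-1])
"
```

```text
t 31.15 pos [ 473.9 -359.7   74.4] jaw deg 15.49 tilt [0.     0.0008] F [ 0.3  0.5 -1.6] w 39.2 q [ 0.12  0.57  0.65  1.82 -0.43  0.9   1.24]
```

View pics/w7.png

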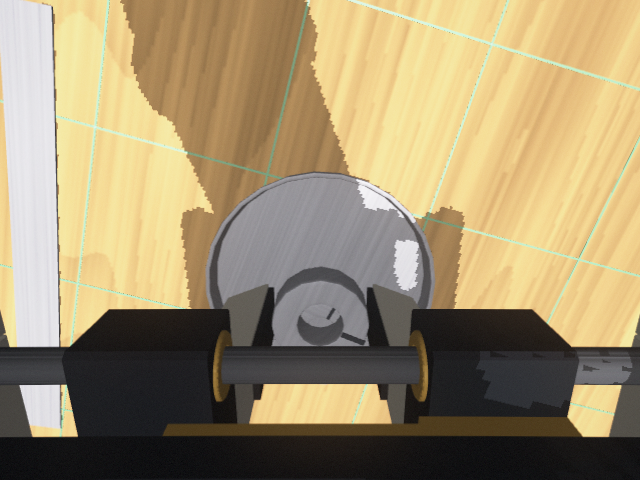

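Wrist view: second collar held level at (320,315) over the near half of the dish, with the first collar's bore and slit visible behind it at (322,318).

Request:
jog_arm(
  commands="1 0 -0.003 -0.1 0 0 0; 1 0 0 -0.1 0 0 0; 1 0 0 -0.08 0 0 0; 1 0 0 -0.03 0 0 0; 1 0 0 -0.018 0 0 0",
)

```text
clock: 31.7
position: [0.4735, -0.3615, -0.0243]
ee_rot: [-3.113, -0.421, 0.001]
force: [-0.1, -0.1, -0.5]
width: 0.423
```

Request:
jog_arm(
  commands="1 0 0 -0.004 0 0 0; 1 0 0 0 0 0 0; 1 0 0 0 0 0 0; 1 0 0 0 0 0 0; 1 0 0 0 0 0 0",
)

```text
clock: 32.2
position: [0.4738, -0.3621, -0.0246]
ee_rot: [3.113, 0.421, 0.001]
force: [-0.2, -0.3, -0.6]
width: 0.427
```

Request:
jog_arm(
  commands="1 0 0 -0.004 0 0 0; 1 0 0 0 0 0 0; -0.02 0 0 0 0 0 0; -0.02 0 0 0 0 0 0; -0.02 0 0 0 0 0 0",
)

```text
clock: 32.7
position: [0.4735, -0.3619, -0.0264]
ee_rot: [-3.113, -0.421, 0.0]
force: [-0.3, 0.6, -0.4]
width: 0.508
```

Request:
jog_arm(
  commands="-0.02 0 0 0.03 0 0 0; -0.02 0 0 0.1 0 0 0; -0.3 0 0 0.1 0 0 0; -0.3 0 0 0.1 0 0 0; -0.3 0 0 0.08 0 0 0",
)

```text
clock: 33.2
position: [0.4737, -0.3624, 0.0991]
ee_rot: [3.112, 0.42, 0.002]
force: [0.6, 0.1, -1.0]
width: 0.645
```

```bash
python3 -c "
from h import *
tool()
d=viewer.get_image('wrist');X=world(d)
print('c2',near(X,(474,-361),28,17,26))
print('c1',near(X,(490,-419),28,17,26))
"
```

```text
t 33.2 pos [ 473.7 -362.4   99.1] jaw deg 15.37 tilt [ 0.0011 -0.0008] F [ 0.6  0.1 -1. ] w 59.4 q [ 0.11  0.55  0.68  1.8  -0.41  0.94  1.22]
c2 (1956, array([ 473.9, -362.9]), 39.0, 38.9, 48.0, 'mean', array([ 473.7, -362.2,   19.9]))
c1 (1681, array([ 490. , -418.3]), 39.2, 38.9, 20.1, 'mean', array([ 489.9, -417.5,   19.8]))
```

Request:
jog_arm(
  commands="-0.3 0.0078 0.1009 0 0 0 0; -0.3 0.0078 0.1009 0 0 0 0; -0.3 0.0078 0.1009 0 0 0 0; -0.3 0.0078 0.1009 0 0 0 0; -0.3 0.0078 0.1009 0 0 0 0",
)

```text
clock: 33.75
position: [0.4852, -0.2094, 0.0972]
ee_rot: [3.113, 0.42, 0.001]
force: [1.2, -0.5, 0.4]
width: 0.651
```

Request:
jog_arm(
  commands="-0.3 0.0078 0.1009 0 0 0 0; -0.3 0.0078 0.1009 0 0 0 0; -0.3 0.0078 0.1009 0 0 0 0; -0.3 0.0078 0.1009 0 0 0 0; -0.3 0.0078 0.1009 0 0 0 0",
)

```text
clock: 34.25
position: [0.497, -0.0581, 0.0972]
ee_rot: [-3.113, -0.42, -0.001]
force: [1.5, -0.8, 0.9]
width: 0.648
```

Request:
jog_arm(
  commands="-0.3 0.0078 0.1009 0 0 0 0; -0.3 0.0078 0.1009 0 0 0 0; -0.3 0.0078 0.1009 0 0 0 0; -0.3 0.0078 0.1009 0 0 0 0; -0.3 0.0078 0.1009 0 0 0 0",
)

```text
clock: 34.75
position: [0.5087, 0.0934, 0.0972]
ee_rot: [-3.113, -0.42, -0.001]
force: [1.0, 0.9, -0.4]
width: 0.65
```

Request:
jog_arm(
  commands="-0.3 0 0 0 0 0 0; -0.3 0 0 0 0 0 0; -0.3 0 0 0 0 0 0; -0.3 0 0 0 0 0 0; -0.3 0 0 0 0 0 0",
)

```text
clock: 35.25
position: [0.5087, 0.0911, 0.0969]
ee_rot: [3.114, 0.418, 0.0]
force: [-0.3, 0.2, 0.2]
width: 0.655
```

```bash
python3 -c "
from h import *
tool()
d=viewer.get_image('wrist');cv2.imwrite('pics/w8.png',d['pixels'][:,:,::-1]);X=world(d)
print('flange top',near(X,(508,92),45,38,43))
print('foot',near(X,(508,92),45,5,10))
print('all',near(X,(508,92),45,5,43))
"
```

```text
t 35.25 pos [508.7  91.1  96.9] jaw deg 15.29 tilt [ 0.0002 -0.0001] F [-0.3  0.2  0.2] w 60.2 q [-0.8   0.43  0.7   1.99 -0.36  0.85  0.37]
flange top (999, array([514.8, 110. ]), 10.3, 40.1, 77.0, 'mean', array([514.5, 110.3,  40. ]))
foot (1509, array([511.5,  95.4]), 40.3, 40.1, 77.1, 'mean', array([508.7,  88.6,   8. ]))
all (3262, array([511.5,  95.5]), 40.6, 40.1, 77.2, 'mean', array([511.4,  99.5,  21.3]))
```

View pics/w8.png

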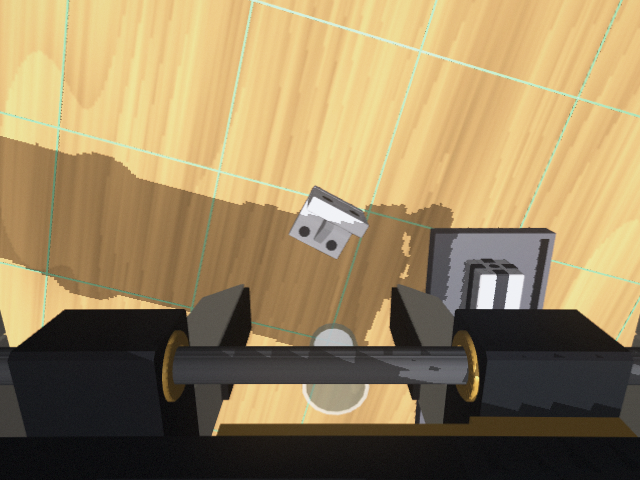

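Wrist view: bracket at (330,222) with its flange on the robot's left side, beaker at (335,370), and an offcut in the tray at right. Both collars lie flat in the dish, tops at 19.9 mm and centres 58 mm apart. I'll turn to grip the bracket's flush side faces.

Request:
jog_arm(
  commands="-0.3 0.004 0.0117 0 0 0 -0.0195; -0.3 0.004 0.0117 0 0 0 -0.0195; -0.3 0.004 0.0117 0 0 0 -0.0195; -0.3 0.004 0.0117 0 0 0 -0.0195; -0.3 0 0 0 0 0 0",
)

```text
clock: 35.8
position: [0.5136, 0.1064, 0.0966]
ee_rot: [3.122, -0.35, 0.0]
force: [-0.7, -0.5, -0.5]
width: 0.651
```

Request:
jog_arm(
  commands="-0.3 0 0 -0.12 0 0 0; -0.3 0 0 0 0 0 0; -0.3 0 0 0 0 0 0; -0.3 0 0 0 0 0 0; -0.3 0 0 0 0 0 0",
)

```text
clock: 36.3
position: [0.5142, 0.1062, 0.0619]
ee_rot: [-3.122, 0.346, -0.002]
force: [-0.0, -0.2, -0.8]
width: 0.654
```

```bash
python3 -c "
from h import *
tool()
d=viewer.get_image('wrist');X=world(d)
print('flange top',near(X,(514,110),30,38,43))
print('all',near(X,(512,95),45,5,43))
"
```

```text
t 36.3 pos [514.2 106.2  61.9] jaw deg -12.67 tilt [0.0015 0.0007] F [-0.  -0.2 -0.8] w 60.1 q [-0.86  0.52  0.79  2.01 -0.51  0.81 -0.  ]
flange top (1259, array([514.7, 110. ]), 10.5, 39.7, 77.0, 'mean', array([514.9, 110.3,  40. ]))
all (3902, array([511.5,  95.6]), 40.6, 40.0, 77.1, 'mean', array([512.9, 101.7,  23.2]))
```

Request:
jog_arm(
  commands="-0.3 0 -0.003 -0.1 0 0 0; -0.3 0 0 -0.1 0 0 0; -0.3 0 0 -0.07 0 0 0; -0.3 0 0 -0.022 0 0 0; -0.3 0 0 -0.01 0 0 0",
)

```text
clock: 36.85
position: [0.5136, 0.1052, -0.0298]
ee_rot: [3.122, -0.347, -0.0]
force: [0.2, -0.3, 0.1]
width: 0.653
```

Request:
jog_arm(
  commands="-0.3 0 0 0 0 0 0; -0.3 0 0 0 0 0 0; 1 0 0 0 0 0 0; 1 0 0 0 0 0 0; 1 0 0 0 0 0 0",
)

```text
clock: 37.35
position: [0.5137, 0.1055, -0.0295]
ee_rot: [-3.122, 0.347, -0.001]
force: [0.6, -0.4, 1.5]
width: 0.437
```

Request:
jog_arm(
  commands="1 0 0 0 0 0 0; 1 0 0 0 0 0 0; 1 0 0 0 0 0 0; 1 0 0 0 0 0 0; 1 0 0 0 0 0 0",
)

```text
clock: 37.85
position: [0.5137, 0.1055, -0.0295]
ee_rot: [-3.122, 0.347, -0.001]
force: [-1.1, 0.3, 5.9]
width: 0.434
```

```bash
python3 -c "
from h import *
tool()"
```

```text
t 37.85 pos [513.7 105.5 -29.5] jaw deg -12.68 tilt [0.0005 0.0004] F [-1.1  0.3  5.9] w 39.9 q [-0.75  0.65  0.64  2.07 -0.66  0.63  0.12]
```

Request:
jog_arm(
  commands="1 0 0 0.1 0 0 0; 1 0 0 0.1 0 0 0; 1 0 0 0.1 0 0 0; 1 -0.01 0.0917 0 0 0 0; 1 -0.01 0.0917 0 0 0 0",
)

```text
clock: 38.35
position: [0.5081, 0.1606, 0.0612]
ee_rot: [-3.121, 0.35, -0.003]
force: [0.3, -0.2, -0.4]
width: 0.431
```

Request:
jog_arm(
  commands="1 -0.01 0.0917 0 0 0 0; 1 -0.01 0.0917 0 0 0 0; 1 -0.01 0.0917 0 0 0 0; 1 -0.01 0.0917 0 0 0 0; 1 -0.01 0.0917 0 0 0 0",
)

```text
clock: 38.85
position: [0.492, 0.2989, 0.0599]
ee_rot: [3.122, -0.347, -0.001]
force: [0.3, 0.5, 0.2]
width: 0.433
```

Request:
jog_arm(
  commands="1 -0.01 0.0917 0 0 0 0; 1 -0.01 0.0917 0 0 0 0; 1 -0.01 0.0917 0 0 0 0; 1 0 0 0 0 0 0; 1 0 0 0 0 0 0",
)

```text
clock: 39.35
position: [0.483, 0.3805, 0.0597]
ee_rot: [3.122, -0.345, -0.0]
force: [0.9, -0.5, -0.9]
width: 0.428
```

Request:
jog_arm(
  commands="1 0 0 0 0 0 0; 1 0 0 0 0 0 0; 1 0 0 0 0 0 0; 1 0 0 0 0 0 0; 1 0 0 0 0 0 0",
)

```text
clock: 39.85
position: [0.4836, 0.3802, 0.0602]
ee_rot: [-3.122, 0.348, 0.0]
force: [-0.3, 0.4, -0.5]
width: 0.434
```

```bash
python3 -c "
from h import *
tool()
d=viewer.get_image('wrist');cv2.imwrite('pics/w9.png',d['pixels'][:,:,::-1]);X=world(d)
print('sq',near(X,(481,371),95,14,20))
print('flange',near(X,(485,385),30,100,125))
"
```

```text
t 39.85 pos [483.6 380.2  60.2] jaw deg -12.71 tilt [-0.      0.0001] F [-0.3  0.4 -0.5] w 39.9 q [-1.26  0.66  0.78  1.79 -0.57  0.93 -0.45]
sq (4174, array([485.8, 386.8]), 99.5, 129.0, 74.0, 'mean', array([490.3, 408.8,  17.8]))
flange (4902, array([486.1, 390.1]), 4.1, 58.6, 77.2, 'mean', array([486.1, 389.8, 113.4]))
```

View pics/w9.png

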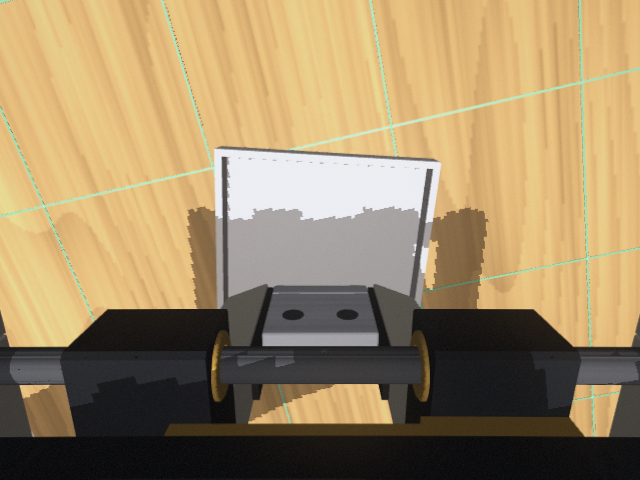

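Wrist view: bracket held upright at (320,315) over the square tray, whose far edge runs from (218,150) to (438,162). Lowering it.

Request:
jog_arm(
  commands="1 0 0 -0.1 0 0 0; 1 0 0 -0.1 0 0 0; 1 0 0 -0.05 0 0 0; 1 0 0 -0.02 0 0 0; 1 0 0 -0.01 0 0 0",
)

```text
clock: 40.4
position: [0.4838, 0.3803, -0.0238]
ee_rot: [3.122, -0.347, 0.0]
force: [-0.4, -1.1, -0.6]
width: 0.436
```

Request:
jog_arm(
  commands="1 0 0 -0.002 0 0 0; 1 0 0 0 0 0 0; 1 0 0 0 0 0 0; 1 0 0 0 0 0 0; 1 0 0 0 0 0 0",
)

```text
clock: 40.9
position: [0.4836, 0.3806, -0.0241]
ee_rot: [-3.122, 0.347, -0.001]
force: [-0.6, -0.5, -0.3]
width: 0.431
```

Request:
jog_arm(
  commands="1 0 0 -0.004 0 0 0; 1 0 0 0 0 0 0; -0.02 0 0 0 0 0 0; -0.02 0 0 0 0 0 0; -0.02 0 0 0 0 0 0",
)

```text
clock: 41.4
position: [0.4834, 0.3804, -0.0258]
ee_rot: [3.122, -0.347, -0.0]
force: [-1.4, 0.1, -0.5]
width: 0.514
```

Request:
jog_arm(
  commands="-0.02 0 0 0.03 0 0 0; -0.02 0 0 0.1 0 0 0; -0.02 0 0 0.1 0 0 0; -0.02 0 0 0.1 0 0 0; -0.3 0 0 0.1 0 0 0",
)

```text
clock: 41.9
position: [0.4835, 0.3801, 0.1052]
ee_rot: [-3.122, 0.348, -0.0]
force: [-0.7, 1.2, 0.3]
width: 0.557
```

Request:
jog_arm(
  commands="-0.3 -0.1 0.1 0.05 0 0 0; -0.3 -0.1 0.1 0.05 0 0 0; -0.3 -0.1 0.1 0.05 0 0 0; -0.3 -0.1 0.1 0 0 0 0; -0.3 0 0 0 0 0 0",
)

```text
clock: 42.4
position: [0.3573, 0.5063, 0.1485]
ee_rot: [-3.122, 0.331, 0.005]
force: [0.0, 0.6, -0.2]
width: 0.652
```

Request:
jog_arm(
  commands="-0.3 0 0 0 0 0 0; -0.3 0 0 0 0 0 0; -0.3 0 0 0 0 0 0; -0.3 0 0 0 0 0 0; -0.3 0 0 0 0 0 0",
)

```text
clock: 42.9
position: [0.3642, 0.4998, 0.1484]
ee_rot: [3.122, -0.35, 0.0]
force: [-0.3, 0.5, 1.0]
width: 0.65
```

```bash
python3 -c "
from h import *
tool()
k=viewer.get_image('top');Y=world(k)
for n,c,r,lo,hi in [('A',(644,58),46,28,45),('B',(671,-37),46,28,45),('c1',(490,-419),26,16,26),('c2',(474,-363),26,16,26),('br flange',(485,386),30,36,50),('br foot',(481,371),30,9,16),('jar',(432,-95),25,38,55),('beaker',(545,-2),40,45,65)]:
  try: print(n,near(Y,c,r,lo,hi))
  except Exception as e: print(n,'none')
cv2.imwrite('pics/fin.png',cv2.resize(k['pixels'][150:310,110:510,::-1],None,fx=2,fy=2,interpolation=cv2.INTER_CUBIC))
hsv=cv2.cvtColor(k['pixels'],cv2.COLOR_RGB2HSV);m=cv2.morphologyEx(((hsv[...,1]<70)*255).astype(np.uint8),cv2.MORPH_CLOSE,np.ones((3,3)))
for n,roi,z in[('beak',(296,232,320,256),.05),('jar',(336,282,358,302),.045)]: print(n,rect(k,blobs(k,m,roi)[0],z))
"
```

```text
t 42.9 pos [364.2 499.8 148.4] jaw deg -12.78 tilt [ 0.0001 -0.    ] F [-0.3  0.5  1. ] w 59.8 q [-1.59  0.58  0.87  1.69 -0.49  1.1  -0.79]
A (471, array([643.8,  58.3]), 32.1, 83.9, 15.8, 'mean', array([643.7,  58.1,  34.7]))
B (469, array([671.2, -37.7]), 31.6, 84.3, 16.0, 'mean', array([670.9, -37.6,  34.5]))
c1 (164, array([ 489.4, -419.5]), 37.6, 37.7, 26.3, 'mean', array([ 489.5, -418.8,   20.5]))
c2 (160, array([ 472.9, -363.9]), 37.4, 37.9, 1.5, 'mean', array([ 472.8, -364.7,   20.4]))
br flange (88, array([483.6, 384.1]), 12.4, 40.0, 78.7, 'mean', array([482.9, 383.2,  43.6]))
br foot (174, array([478.1, 366.4]), 44.4, 52.8, 38.1, 'mean', array([479. , 363.2,  12.1]))
jar (167, array([432.7, -95.6]), 32.0, 30.6, 45.4, 'mean', array([432.5, -95.6,  45.6]))
beaker (99, array([545.2,  -0.6]), 45.0, 43.1, 0.9, 'mean', array([546.8,  -1.4,  53.5]))
beak (array([543.9,  -1.7]), 43.6, 40.9, 0.9)
jar (array([430.6, -94.5]), 33.9, 30.0, -33.0)
```

View pics/fin.png

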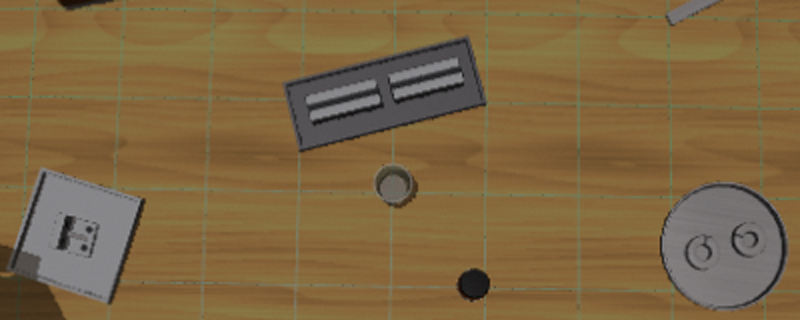

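The final top crop shows both offcuts lengthwise in the long tray (343,102) and (426,80). Both collars are side by side in the dish (701,251) and (747,239), and the bracket is standing in the square tray (77,236). The beaker (394,185) and jar (473,284) are where they started, and the arm is clear.

```bash
python3 -c "
from cell import arm
print(arm.sign_off())"
```

```text
the job is handed in; nothing more can be done
None
```

I cleared the mat and handed the job in at about 43 s on the robot clock. I moved both offcuts first, then both collars, then the bracket.

**Final checks** (top camera, arm clear of everything):
- **Offcuts:** both lie flat in the long tray, aligned to within a degree of its length and end to end, with tops at about 34.6 mm.
- **Collars:** both lie flat on the dish floor with centres about 58 mm apart, tops at about 20 mm.
- **Bracket:** it stands on its foot in the middle of the square tray, with the flange top reading about 44 mm.
- **Beaker and jar:** both are where they started, to within about 1 mm.

**What disagreed:** the reported TCP sits about 34 mm beyond the real finger ends. Because of that, the first grasp of offcut A closed in the air above the bar. It touched nothing, and I corrected for the offset on every move after that. No other check failed; the forces read after each move stayed below 8 N.

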